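Put right a half-packed egg carton

ROBOT

A 6-joint arm with a two-finger parallel gripper is mounted at the origin on the work surface. World frame = base frame: x ahead of the robot, y to its left, z up, the work surface at z = 0. Lengths are in m, angles in rad, forces in N, time in s.
With the tool pointing down it reaches from about 0.35 to 0.775 m from the base axis. Payload 5.5 kg.
Tool frame: the origin (TCP) lies at the very end of the fingers, on their centre line; the grasp point (between the pads) lies 19 mm behind it; z points along the fingers, y is the line along which they close (so a half turn about z gives the same grasp; the last joint's range is limited). The gripper opens to 85 mm and grips with 20 to 120 N. Pads are 22 mm wide; open, the fingers measure 114 mm over their backs; the gripper's body (76 mm by 85 mm) begins 54 mm behind the grasp point. The pads swing forward as they close: fully open they stand 13 mm farther back than shut.
Start: joints at [-1.272, 0.313, 0.046, 1.304, 0, 1.431], TCP at [0.244, -0.521, 0.231] pointing down, gripper open.
Joint ranges: [-2.76, 2.76], [-0.86, 1.69], [-1.03, 1.26], [-2.2, 2.34], [-1.47, 1.5], [-3.14, 3.14]. Speed limits (rad/s): [2.57, 2.57, 3.14, 3.14, 3.14, 3.14].

INTERFACE

Orientations are given as a unit quaternion [w, x, y, z].
In Python, from workcell import env, imaging, ticket gives the robot as it stands. The module is installed in compiled form; this text tells all that it offers.
- The arm moves only by the tool apply_moves, never from a script. Its argument "rows" is a list of rows, each an object with "xyz": the shift along the tool's x, y, z in mm, a list of three; "turn": the turn, a rotation vector about the tool's x, y, z in rad, a list of three; "grip": the opening, from 0 (shut) to 1 (fully open). A call has 1 to 12 rows; each row is the pose to reach, as a shift and turn from the pose commanded when the call began, along the tool's axes at that moment; what a row does not reach only later rows make up. A row lasts 1/12 s, in which the tool goes at most 41.7 mm and 7.16 degrees, less where a joint would pass 70% of its speed; a pose out of reach is approached as far as the arm can. A call with a gripper value outside its range is refused whole. The fingers move at their own pace and stop on an object; "force" is the grip in N (left out, the last holds). Time passes only in rows, so rows that repeat a pose let the fingers close. It gives the time, the measured TCP pose, the force, the opening and the grip force at its end, in the units of the state.
- env.get_state(): the state, without advancing time (a new reading comes with each control period).
- imaging.read_camera(name): name is "side" or "top"; returns a dict with "color" (384x512x3 uint8, blue, green, red), "z_map" (384x512 float32, m along the optical axis (not along the pixel's ray), 0 where there is no reading), "camera_matrix" (3x3 intrinsics, pixels), "k1" (the pictures are not rectified: a ray, as slopes to the right and down, at radius r is drawn at 1 + k1 r^2 times it, then the intrinsics apply), "view" (4x4, takes a point from world to camera coordinates). Camera axes: x right, y down, z forward; pixel columns grow to the right and rows downward; lengths in m; the calibration is good to about 2 mm. A picture is of the moment at which its call begins.
- ticket.hand_in(): hands the job in; it is judged then, once.
The state is a dict: "clock": time; "joint_pos": joint angles; "qvel": joint speeds; "tau": joint torques, N m; "tcp_pos": TCP position; "orientation": TCP orientation; "wrist_force": force on the tool from outside, world axes, zero at the start; "ft_torque": the same for the moment, N m; "finger_gap": finger opening in m; "grip_force": force on a finger pad.
Only numpy, scipy, OpenCV 4.12 (cv2) and the standard library are available. Lean on these libraries where they do the work, as an engineer would, in place of code of your own. Each camera call takes 0.05 s, during which the arm holds its last target. There are 200 camera calls.

TASK

The open egg carton is for large eggs only, but one small pullet egg has got into its front row (the row away from the lid): take it out and stand it in any empty cell of the egg tray. Fill the carton's front row with the three large eggs from the tray, one to a cell, so that the row is five large eggs. Every egg stands pointed end down and is set down gently, never dropped; the two large eggs already packed and the two pullet eggs in the tray stay where they are.

Things in the scene. Friction and masses are not known exactly. Their poses are not given: they have to be found in the camera images.
- tray: grey pulp tray, fixed, 220 (x) x 270 (y) mm, 4 x 5 funnel cells: x -75,-25,25,75, y -100..100 by 50 mm; origin mid-underside. Eggs wedge between domes at a cell's corners (44 mm wide at the foot, 28 mm at 24 mm up: keep fingertips above 25), topped by 12 mm posts to 38 mm; fingers pass between posts along x or y. 5 eggs, none beside another along x or y
- carton: pale pulp ten-egg carton, fixed, base 120 (x) x 270 (y) mm, 2 x 5 cells as the tray's; origin mid-underside. Lid open, hinged on the +x side, folded back beyond it, its far edge 86 mm up. Front row (away from the lid): cell centres at x -25, y -100,-50,0,50,100 mm; back row x +25. Rim 8 to 27 mm up, 30 at the hinge. 3 eggs in the front row; its other 2 cells and the back row empty
- large_egg_1: one of three large eggs standing in the tray: brown egg, 62 mm long, 47 mm wide at its girth, 75 g, pointed end down. Origin on its axis at the girth, 35 mm above the point, 27 mm below the blunt end; z to the blunt end. Seated in a cell of either pulp part its origin is 43 mm above the bench
- large_egg_2: one of three large eggs standing in the tray: brown egg, 62 mm long, 47 mm wide at its girth, 75 g, pointed end down. Origin on its axis at the girth, 35 mm above the point, 27 mm below the blunt end; z to the blunt end. Seated in a cell of either pulp part its origin is 43 mm above the bench
- large_egg_3: one of three large eggs standing in the tray: brown egg, 62 mm long, 47 mm wide at its girth, 75 g, pointed end down. Origin on its axis at the girth, 35 mm above the point, 27 mm below the blunt end; z to the blunt end. Seated in a cell of either pulp part its origin is 43 mm above the bench
- packed_egg_1: one of two large eggs already packed in the carton's front row: brown egg, 62 mm long, 47 mm wide at its girth, 75 g, pointed end down. Origin on its axis at the girth, 35 mm above the point, 27 mm below the blunt end; z to the blunt end. Seated in a cell of either pulp part its origin is 43 mm above the bench
- packed_egg_2: one of two large eggs already packed in the carton's front row: brown egg, 62 mm long, 47 mm wide at its girth, 75 g, pointed end down. Origin on its axis at the girth, 35 mm above the point, 27 mm below the blunt end; z to the blunt end. Seated in a cell of either pulp part its origin is 43 mm above the bench
- pullet_egg_1: one of two pullet eggs standing in the tray, to be left there: small brown egg, 51 mm long, 38 mm wide at its girth, 42 g, pointed end down. Origin on its axis at the girth, 29 mm above the point, 22 mm below the blunt end; z to the blunt end. Seated in a cell of either pulp part its origin is 32 mm above the bench
- pullet_egg_2: one of two pullet eggs standing in the tray, to be left there: small brown egg, 51 mm long, 38 mm wide at its girth, 42 g, pointed end down. Origin on its axis at the girth, 29 mm above the point, 22 mm below the blunt end; z to the blunt end. Seated in a cell of either pulp part its origin is 32 mm above the bench
- stray_pullet_egg: the pullet egg that stands by mistake in the carton's front row: small brown egg, 51 mm long, 38 mm wide at its girth, 42 g, pointed end down. Origin on its axis at the girth, 29 mm above the point, 22 mm below the blunt end; z to the blunt end. Seated in a cell of either pulp part its origin is 32 mm above the bench

How it is judged:
At the end, for the whole second after the job is handed in: All five large eggs in the carton's front row, one to a cell (within 12 mm of the row's line, origin 43 +- 8 mm above its underside); all three pullet eggs in cells of the tray (origin 32 +- 8 mm up); every egg pointed end down, within 0.35 rad of upright, at rest (x of large_egg_1 in the frame of carton between -0.037 and -0.013 m and y of large_egg_1 in the frame of carton between -0.115 and 0.115 m and z of large_egg_1 in the frame of carton between 0.0348463 and 0.0508463 m and angle between each of large_egg_1, large_egg_2, large_egg_3, packed_egg_1, packed_egg_2, pullet_egg_1, pullet_egg_2, stray_pullet_egg's own z axis and vertical below 0.35 rad and linear speed of each of large_egg_1, large_egg_2, large_egg_3, packed_egg_1, packed_egg_2, pullet_egg_1, pullet_egg_2, stray_pullet_egg below 0.02 m/s and x of large_egg_2 in the frame of carton between -0.037 and -0.013 m and y of large_egg_2 in the frame of carton between -0.115 and 0.115 m and z of large_egg_2 in the frame of carton between 0.0348463 and 0.0508463 m and x of large_egg_3 in the frame of carton between -0.037 and -0.013 m and y of large_egg_3 in the frame of carton between -0.115 and 0.115 m and z of large_egg_3 in the frame of carton between 0.0348463 and 0.0508463 m and x of packed_egg_1 in the frame of carton between -0.037 and -0.013 m and y of packed_egg_1 in the frame of carton between -0.115 and 0.115 m and z of packed_egg_1 in the frame of carton between 0.0348463 and 0.0508463 m and x of packed_egg_2 in the frame of carton between -0.037 and -0.013 m and y of packed_egg_2 in the frame of carton between -0.115 and 0.115 m and z of packed_egg_2 in the frame of carton between 0.0348463 and 0.0508463 m and x of pullet_egg_1 in the frame of tray between -0.1 and 0.1 m and y of pullet_egg_1 in the frame of tray between -0.125 and 0.125 m and z of pullet_egg_1 in the frame of tray between 0.0243284 and 0.0403284 m and x of pullet_egg_2 in the frame of tray between -0.1 and 0.1 m and y of pullet_egg_2 in the frame of tray between -0.125 and 0.125 m and z of pullet_egg_2 in the frame of tray between 0.0243284 and 0.0403284 m and x of stray_pullet_egg in the frame of tray between -0.1 and 0.1 m and y of stray_pullet_egg in the frame of tray between -0.125 and 0.125 m and z of stray_pullet_egg in the frame of tray between 0.0243284 and 0.0403284 m); the robot touches nothing.
It fails at once if an egg is dropped: it falls free, touching nothing, faster than 0.6 m/s (a fall of about 18 mm) ((contact force between large_egg_1 and anything else below 0.01 N and linear speed of large_egg_1 above 0.6 m/s) or (contact force between large_egg_2 and anything else below 0.01 N and linear speed of large_egg_2 above 0.6 m/s) or (contact force between large_egg_3 and anything else below 0.01 N and linear speed of large_egg_3 above 0.6 m/s) or (contact force between stray_pullet_egg and anything else below 0.01 N and linear speed of stray_pullet_egg above 0.6 m/s)).
It fails at once if one of the two packed large eggs or of the two pullet eggs in the tray is moved more than 20 mm from its place (distance of any of packed_egg_1, packed_egg_2, pullet_egg_1, pullet_egg_2 from where it was at the start of the episode above 0.02 m).
It also fails if it takes over 96 s, if anything falls off the work surface, if the arm or the gripper's body presses on something with over 40 N, if the wrist force passes 120 N, or if a joint passes its speed limit or range.

## Working session

There is one attempt and no reset: what is moved stays moved. The work goes in short steps, Python scripts to look and compute and a tool call to move; the robot and the scene stay as the last step left them, time stands still between calls to the robot, and variables do not carry over. Pictures are saved under pics/ and viewed, at most 14 in all, crops included, and the job is handed in when it is done.

Besides the shell and the picture viewer there is one more tool, called after ">>>" as name(argument=value, ...) on one line, values as JSON. apply_moves: Moves the arm, as the interface text tells. Its arguments: {"type":"object","properties":{"rows":{"type":"array"},"force":{"type":"number"}},"required":["rows"]}

```bash
mkdir -p pics; cat > h.py <<'E'
import numpy as np, cv2
from workcell import env, imaging, ticket
def cloud(c):
    K=c["camera_matrix"];z=c["z_map"];h,w=z.shape
    u,v=np.meshgrid(np.arange(w),np.arange(h))
    xd=np.stack([(u-K[0,2])/K[0,0],(v-K[1,2])/K[1,1]],-1); x=xd.copy()
    for _ in range(10): x=xd/(1+c["k1"]*(x**2).sum(-1,keepdims=True))
    P=np.concatenate([x*z[...,None],z[...,None],np.ones_like(z)[...,None]],-1)
    W=P@np.linalg.inv(c["view"]).T
    W=W[...,:3]; W[z==0]=np.nan
    return W
E
python3 - <<'E'
from h import *
print({k:np.round(v,3).tolist() if not isinstance(v,float) else v for k,v in env.get_state().items()})
for n in("top","side"):
    c=imaging.read_camera(n); cv2.imwrite(f"pics/{n}0.png",c["color"])
    W=cloud(c); np.save(n+"0.npy",W); np.save(n+"0c.npy",c["color"])
    print(n,np.linalg.inv(c["view"])[:3,3],c["k1"],c["camera_matrix"][0,0])
E
```

```text
{'clock': 0.0, 'joint_pos': [-1.272, 0.314, 0.045, 1.304, 0.0, 1.431], 'qvel': [0.001, -0.0, -0.0, -0.0, 0.0, 0.003], 'tau': [0.002, -48.063, 29.853, 0.019, -0.0, 0.0], 'tcp_pos': [0.244, -0.52, 0.23], 'orientation': [-0.001, 0.976, 0.218, -0.0], 'wrist_force': [-0.388, -0.061, -0.953], 'ft_torque': [0.001, 0.015, -0.012], 'grip_force': 0.0, 'finger_gap': 0.08565845345953148}
top [ 0.40683738 -0.03198748  0.98460569] -0.027901255106496024 420.90240784402897
side [-0.12482565  0.61115752  0.82645347] -0.050586612224243786 467.0169897593529
```

View pics/top0.png

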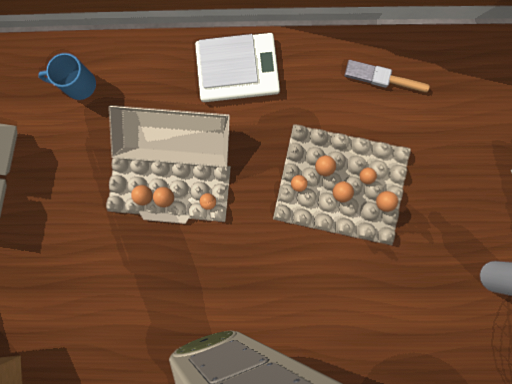

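View pics/side0.png

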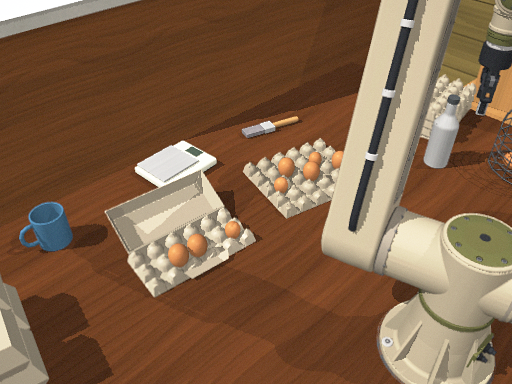

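```bash
cat >> h.py <<'E'
from scipy.optimize import least_squares
def eggs(W,C):
    hsv=cv2.cvtColor(C,cv2.COLOR_BGR2HSV)
    m=((hsv[...,0]<16)&(hsv[...,1]>120)&(hsv[...,2]>110)&(np.nan_to_num(W[...,2])>.028)).astype(np.uint8)
    n,l,s,_=cv2.connectedComponentsWithStats(m); out=[]
    for i in range(1,n):
        if s[i,4]<60: continue
        P=W[(l==i)]; top=np.percentile(P[:,2],97)
        P=P[P[:,2]>top-.03]
        big=top>.062
        a,ct,z0=(.0235,.027,.043) if big else (.019,.022,.032)
        P=P[P[:,2]>z0]
        f=lambda p:np.hypot(np.hypot(P[:,0]-p[0],P[:,1]-p[1])/a,(P[:,2]-p[2])/ct)-1
        r=least_squares(f,[*P[:,:2].mean(0),z0],loss="soft_l1",f_scale=.05)
        out.append((s[i,4],big,top,*r.x)); 
    return out,m
def lattice(W,m,x0,x1,y0,y1,nx,ny,g,tag=""):
    ok=(W[...,0]>x0)&(W[...,0]<x1)&(W[...,1]>y0)&(W[...,1]<y1)&(W[...,2]>.033)&(W[...,2]<.043)&(cv2.dilate(m,np.ones((5,5)))==0)
    P=W[ok][:,:2]
    G=np.array([[(i-(nx-1)/2)*.05,(j-(ny-1)/2)*.05] for i in range(nx) for j in range(ny)])
    def f(p):
        R=np.array([[np.cos(p[2]),-np.sin(p[2])],[np.sin(p[2]),np.cos(p[2])]])
        L=(P-p[:2])@R
        d=np.sqrt(((L[:,None]-G[None])**2).sum(-1)).min(1)
        return d
    r=least_squares(f,g,loss="soft_l1",f_scale=.004,diff_step=1e-4,x_scale=[.01,.01,.1])
    print(tag,"origin",r.x.round(4),"n",len(P),"med resid",np.median(f(r.x)).round(4)); return r.x
E
python3 - <<'E'
from h import *
for n in("top","side"):
    W=np.load(n+"0.npy");C=np.load(n+"0c.npy")
    o,m=eggs(W,C); print(n)
    for e in o: print(np.round(np.array(e,float),4))
    if n=="top":
        T=lattice(W,m,.33,.68,-.44,-.06,5,6,[.514,-.235,-.15],"tray")
        Ca=lattice(W,m,.4,.65,.05,.38,3,6,[.51,.19,-.05],"carton")
    else:
        T=lattice(W,m,.33,.68,-.44,-.06,5,6,T,"tray")
        Ca=lattice(W,m,.4,.65,.05,.38,3,6,Ca,"carton")
    for e in o:
        for t,p in(("tray",T),("carton",Ca)):
            R=np.array([[np.cos(p[2]),-np.sin(p[2])],[np.sin(p[2]),np.cos(p[2])]])
            L=(np.array(e[3:5])-p[:2])@R
            if abs(L[0])<.11 and abs(L[1])<.13: print(t,bool(e[1]),np.round(L*1000,1))
E
```

```text
top
[ 3.110e+02  1.000e+00  6.860e-02  5.806e-01 -1.729e-01  4.150e-02]
[ 2.020e+02  0.000e+00  5.360e-02  5.584e-01 -2.711e-01  3.100e-02]
[ 1.990e+02  0.000e+00  5.370e-02  5.429e-01 -1.132e-01  3.120e-02]
[ 3.230e+02  1.000e+00  6.910e-02  5.209e-01 -2.109e-01  4.150e-02]
[2.800e+02 1.000e+00 6.930e-02 5.168e-01 2.454e-01 4.170e-02]
[2.920e+02 1.000e+00 6.920e-02 5.118e-01 1.953e-01 4.170e-02]
[ 3.270e+02  1.000e+00  6.870e-02  5.000e-01 -3.091e-01  4.090e-02]
[1.960e+02 0.000e+00 5.340e-02 5.025e-01 9.560e-02 3.100e-02]
tray origin [ 0.5262 -0.1871  1.3515] n 344 med resid 0.0037
carton origin [ 0.5387  0.1924 -0.0958] n 272 med resid 0.0041
tray True [ 25.7 -50. ]
tray False [-74.9 -49.7]
tray False [75.8 -0.2]
tray True [-24.3   0. ]
carton True [-26.8  50.6]
carton True [-27.    0.3]
carton False [-26.8 -99.8]
side
[ 9.6000e+01  1.0000e+00  9.4300e-02  4.1010e-01 -1.1947e+00  8.3400e-02]
[ 1.330e+02  1.000e+00  6.990e-02  4.980e-01 -3.095e-01  4.310e-02]
[ 3.410e+02  1.000e+00  6.890e-02  5.217e-01 -2.147e-01  4.500e-02]
[ 2.300e+02  1.000e+00  6.870e-02  5.798e-01 -1.742e-01  4.290e-02]
[ 1.280e+02  0.000e+00  5.440e-02  5.420e-01 -1.138e-01  3.290e-02]
[1.760e+02 0.000e+00 5.460e-02 5.021e-01 9.440e-02 3.250e-02]
[6.940e+02 1.000e+00 6.980e-02 5.025e-01 2.245e-01 6.670e-02]
tray origin [ 0.5237 -0.1855  1.3456] n 190 med resid 0.0042
carton origin [ 0.5376  0.1927 -0.0726] n 253 med resid 0.0057
tray True [-28.8  -4.5]
tray True [ 23.6 -52.1]
tray False [74.  -1.8]
carton False [ -28.3 -100.6]
carton True [-37.3  29.2]
```

```bash
cat >> h.py <<'E'
L2=np.array([.5207,-.2115]); ut=np.array([[np.cos(-.2193),np.sin(-.2193)],[-np.sin(-.2193),np.cos(-.2193)]])
C0=np.array([.5115,.1948]); uc=np.array([[np.cos(-.0952),np.sin(-.0952)],[-np.sin(-.0952),np.cos(-.0952)]])
def tc(i,j): return L2+.05*(i*ut[0]+j*ut[1])
def cc(j): return C0+.05*j*uc[1]
AT,AC=1.352,1.476
def to(xy,z,a):
    "shift (mm, tool axes) and turn from measured pose to target"
    from scipy.spatial.transform import Rotation as Ro
    s=env.get_state(); w,x,y,zq=s["orientation"]; R=Ro.from_quat([x,y,zq,w])
    d=R.inv().apply(np.array([*xy,z])-s["tcp_pos"])*1000
    T=np.array([[np.cos(a),np.sin(a),0],[np.sin(a),-np.cos(a),0],[0,0,-1]])
    t=(R.inv()*Ro.from_matrix(T)).as_rotvec()
    print("tcp",s["tcp_pos"].round(4) if hasattr(s["tcp_pos"],"round") else s["tcp_pos"],"gap",round(s["finger_gap"],4),"j6",round(s["joint_pos"][5],2),"clk",round(s["clock"],2),"-> target",np.round([*xy,z],4),"xyz",d.round(1),"turn",t.round(3))
E
python3 - <<'E'
from h import *
# check extent of tray posts in L2-based tray frame
W=np.load("top0.npy");C=np.load("top0c.npy");o,m=eggs(W,C)
ok=(W[...,2]>.033)&(W[...,2]<.043)&(W[...,0]>.33)&(W[...,0]<.7)&(W[...,1]<-.05)&(W[...,1]>-.45)
L=(W[ok][:,:2]-L2)@ut.T*1000
print(np.histogram(L[:,0],bins=np.arange(-150,151,25))); print(np.percentile(L,[1,99],axis=0))
for j in(-2,-1,2):print(cc(j))
for a in((-1,1),(0,0),(1,1),(0,-2)):print(a,tc(*a))
to(cc(-2),.15,AC)
E
```

```text
(array([ 0,  0, 24, 49, 30, 99, 63, 85, 64, 29, 41, 24]), array([-150, -125, -100,  -75,  -50,  -25,    0,   25,   50,   75,  100,
        125,  150]))
[[ -77.31184468 -126.10745672]
 [ 128.04574727  128.65064856]]
[0.50199437 0.09525281]
[0.50674719 0.1450264 ]
[0.52100563 0.29434719]
(-1, 1) [ 0.48277482 -0.15182018]
(0, 0) [ 0.5207 -0.2115]
(1, 1) [ 0.58037982 -0.17357482]
(0, -2) [ 0.49894536 -0.309105  ]
tcp [ 0.2442 -0.5201  0.2305] gap 0.0854 j6 1.43 clk 0.1 -> target [0.502  0.0953 0.15  ] xyz [ 494.8 -447.3   81.3] turn [-1.000e-03 -1.000e-03 -1.037e+00]
```

>>> apply_moves(rows=[{"xyz":[30,-30,5],"turn":[0,0,-0.1],"grip":1},{"xyz":[60,-55,10],"turn":[0,0,-0.2],"grip":1},{"xyz":[90,-80,15],"turn":[0,0,-0.3],"grip":1},{"xyz":[117,-106,20],"turn":[0,0,-0.4],"grip":1},{"xyz":[145,-131,25],"turn":[0,0,-0.5],"grip":1},{"xyz":[172,-156,30],"turn":[0,0,-0.6],"grip":1},{"xyz":[200,-181,35],"turn":[0,0,-0.7],"grip":1},{"xyz":[228,-206,40],"turn":[0,0,-0.8],"grip":1},{"xyz":[256,-232,45],"turn":[0,0,-0.9],"grip":1},{"xyz":[284,-257,50],"turn":[0,0,-1.0],"grip":1},{"xyz":[312,-282,55],"turn":[0,0,-1.037],"grip":1},{"xyz":[340,-307,60],"turn":[0,0,-1.037],"grip":1}], force=30)

```text
clock: 1.1
tcp_pos: [0.4217, -0.0963, 0.171]
orientation: [0.0, 0.739, 0.673, -0.0]
wrist_force: [0.6, 0.5, 0.0]
finger_gap: 0.0852
grip_force: 0.0
```

```bash
python3 -c "
from h import *
to(cc(-2),.12,AC)"
```

```text
tcp [ 0.4217 -0.0963  0.171 ] gap 0.0852 j6 1.25 clk 1.1 -> target [0.502  0.0953 0.12  ] xyz [198.2  62.   50.9] turn [-0.     0.     0.001]
```

>>> apply_moves(rows=[{"xyz":[30,9,8],"turn":[0,0,0],"grip":1},{"xyz":[65,20,16],"turn":[0,0,0],"grip":1},{"xyz":[100,31,25],"turn":[0,0,0],"grip":1},{"xyz":[135,42,34],"turn":[0,0,0],"grip":1},{"xyz":[165,52,42],"turn":[0,0,0],"grip":1},{"xyz":[188,59,48],"turn":[0,0,0],"grip":1},{"xyz":[198,62,51],"turn":[0,0,0],"grip":1},{"xyz":[198,62,51],"turn":[0,0,0],"grip":1},{"xyz":[198,62,51],"turn":[0,0,0],"grip":1}])

```text
clock: 1.85
tcp_pos: [0.5016, 0.093, 0.1198]
orientation: [-0.0, 0.74, 0.673, -0.001]
wrist_force: [0.4, -0.9, 1.0]
finger_gap: 0.0855
grip_force: 0.0
```

```bash
python3 -c "
from h import *
to(cc(-2),.022,AC)
c=imaging.read_camera('side');cv2.imwrite('pics/s1.png',cv2.resize(c['color'][160:320,80:300],None,fx=3,fy=3))"
```

```text
tcp [0.5016 0.093  0.1198] gap 0.0855 j6 1.69 clk 1.85 -> target [0.502  0.0953 0.022 ] xyz [ 2.4  0.4 97.8] turn [-0.001  0.001  0.001]
```

View pics/s1.png

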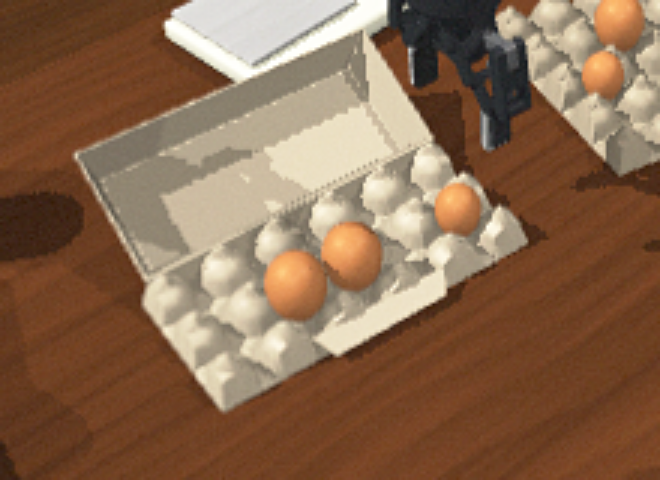

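>>> apply_moves(rows=[{"xyz":[1,0,20],"turn":[0,0,0],"grip":1},{"xyz":[1,0,45],"turn":[0,0,0],"grip":1},{"xyz":[1,0,70],"turn":[0,0,0],"grip":1},{"xyz":[1,0,88],"turn":[0,0,0],"grip":1},{"xyz":[1,0,97],"turn":[0,0,0],"grip":1},{"xyz":[1,0,97],"turn":[0,0,0],"grip":1},{"xyz":[1,0,97],"turn":[0,0,0],"grip":1}])

```text
clock: 2.48
tcp_pos: [0.5023, 0.0931, 0.0238]
orientation: [0.0, 0.74, 0.672, -0.0]
wrist_force: [1.0, 0.1, 0.4]
finger_gap: 0.0854
grip_force: 0.0
```

```bash
python3 -c "
from h import *
to(cc(-2),.022,AC)"
```

```text
tcp [0.5023 0.0931 0.0238] gap 0.0854 j6 1.69 clk 2.48 -> target [0.502  0.0953 0.022 ] xyz [ 2.1 -0.5  1.8] turn [-0.     0.    -0.002]
```

>>> apply_moves(rows=[{"xyz":[2,0,2],"turn":[0,0,0],"grip":0.8},{"xyz":[2,0,2],"turn":[0,0,0],"grip":0.65},{"xyz":[2,0,2],"turn":[0,0,0],"grip":0.5},{"xyz":[2,0,2],"turn":[0,0,0],"grip":0.4},{"xyz":[2,0,2],"turn":[0,0,0],"grip":0.3},{"xyz":[2,0,2],"turn":[0,0,0],"grip":0.3},{"xyz":[2,0,2],"turn":[0,0,0],"grip":0.3},{"xyz":[2,0,2],"turn":[0,0,0],"grip":0.3}])

```text
clock: 3.15
tcp_pos: [0.504, 0.096, 0.0224]
orientation: [0.001, 0.74, 0.673, 0.001]
wrist_force: [1.8, 0.4, 5.8]
finger_gap: 0.0362
grip_force: 29.7
```

```bash
python3 -c "
from h import *
to(cc(-2),.022,AC); print(env.get_state()['grip_force'])"
```

```text
tcp [0.504  0.096  0.0224] gap 0.0362 j6 1.7 clk 3.15 -> target [0.502  0.0953 0.022 ] xyz [-0.9 -1.9  0.4] turn [ 0.003 -0.    -0.   ]
29.67880368232727
```

>>> apply_moves(rows=[{"xyz":[0,0,-2],"turn":[0,0,0],"grip":0.3},{"xyz":[0,0,-5],"turn":[0,0,0],"grip":0.3},{"xyz":[0,0,-8],"turn":[0,0,0],"grip":0.3},{"xyz":[0,0,-11],"turn":[0,0,0],"grip":0.3},{"xyz":[0,0,-14],"turn":[0,0,0],"grip":0.3},{"xyz":[0,0,-14],"turn":[0,0,0],"grip":0.3},{"xyz":[0,0,-14],"turn":[0,0,0],"grip":0.3}])

```text
clock: 3.73
tcp_pos: [0.5024, 0.096, 0.0354]
orientation: [0.0, 0.74, 0.673, -0.0]
wrist_force: [0.7, 0.0, -0.1]
finger_gap: 0.0357
grip_force: 30.1
```

```bash
python3 -c "
from h import *
to(tc(-1,1),.12,AT); print(env.get_state()['wrist_force'],env.get_state()['grip_force'])
c=imaging.read_camera('side');cv2.imwrite('pics/s2.png',cv2.resize(c['color'][160:320,80:300],None,fx=3,fy=3))"
```

```text
tcp [0.5024 0.096  0.0354] gap 0.0357 j6 1.7 clk 3.73 -> target [ 0.4828 -0.1518  0.12  ] xyz [-248.6    4.   -84.6] turn [0.    0.    0.124]
[ 0.72047244  0.0197192  -0.12065814] 30.10905146598816
```

View pics/s2.png

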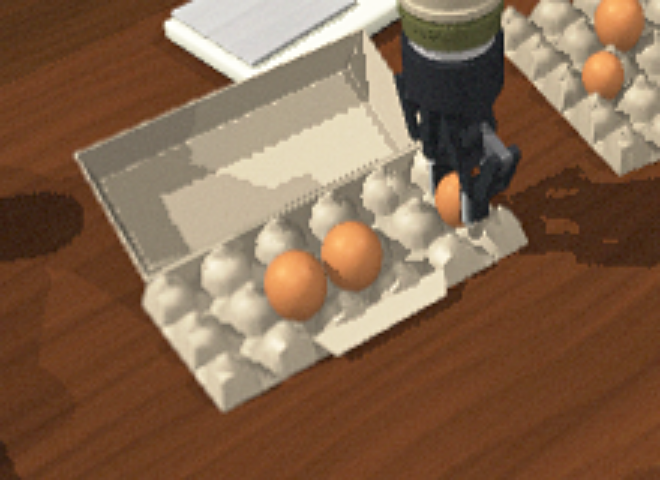

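The picture shows the egg held between the fingers at about (450,200), lifted with them. Now I carry it over.

>>> apply_moves(rows=[{"xyz":[0,0,-8],"turn":[0,0,0],"grip":0.3},{"xyz":[0,0,-20],"turn":[0,0,0],"grip":0.3},{"xyz":[0,0,-35],"turn":[0,0,0],"grip":0.3},{"xyz":[0,0,-50],"turn":[0,0,0],"grip":0.3},{"xyz":[-5,0,-65],"turn":[0,0,0.01],"grip":0.3},{"xyz":[-15,0,-78],"turn":[0,0,0.02],"grip":0.3},{"xyz":[-32,0,-84],"turn":[0,0,0.03],"grip":0.3},{"xyz":[-52,1,-85],"turn":[0,0,0.04],"grip":0.3},{"xyz":[-74,1,-85],"turn":[0,0,0.05],"grip":0.3},{"xyz":[-96,2,-85],"turn":[0,0,0.06],"grip":0.3},{"xyz":[-118,2,-85],"turn":[0,0,0.07],"grip":0.3},{"xyz":[-140,2,-85],"turn":[0,0,0.08],"grip":0.3}])

```text
clock: 4.78
tcp_pos: [0.4909, -0.0445, 0.1208]
orientation: [0.0, 0.766, 0.643, 0.0]
wrist_force: [0.2, -0.2, -1.3]
finger_gap: 0.0361
grip_force: 30.1
```

```bash
python3 -c "
from h import *
to(tc(-1,1),.12,AT)"
```

```text
tcp [ 0.4909 -0.0445  0.1208] gap 0.0361 j6 1.49 clk 4.78 -> target [ 0.4828 -0.1518  0.12  ] xyz [-107.1   10.7    0.8] turn [0.    0.    0.044]
```

>>> apply_moves(rows=[{"xyz":[-22,2,0],"turn":[0,0,0.01],"grip":0.3},{"xyz":[-44,5,0],"turn":[0,0,0.02],"grip":0.3},{"xyz":[-66,7,0],"turn":[0,0,0.03],"grip":0.3},{"xyz":[-86,9,0],"turn":[0,0,0.04],"grip":0.3},{"xyz":[-100,10,0],"turn":[0,0,0.044],"grip":0.3},{"xyz":[-106,10,0],"turn":[0,0,0.044],"grip":0.3},{"xyz":[-106,10,0],"turn":[0,0,0.044],"grip":0.3},{"xyz":[-106,10,0],"turn":[0,0,0.044],"grip":0.3}])

```text
clock: 5.45
tcp_pos: [0.4823, -0.1494, 0.1204]
orientation: [-0.0, 0.78, 0.625, 0.0]
wrist_force: [-0.5, -0.9, -0.8]
finger_gap: 0.0359
grip_force: 30.1
```

```bash
python3 -c "
from h import *
to(tc(-1,1),.022,AT)
c=imaging.read_camera('side');cv2.imwrite('pics/s3.png',cv2.resize(c['color'][100:240,200:400],None,fx=3.5,fy=3.5))"
```

```text
tcp [ 0.4823 -0.1494  0.1204] gap 0.0359 j6 1.33 clk 5.45 -> target [ 0.4828 -0.1518  0.022 ] xyz [-2.3  1.  98.4] turn [-0.    -0.    -0.001]
```

View pics/s3.png

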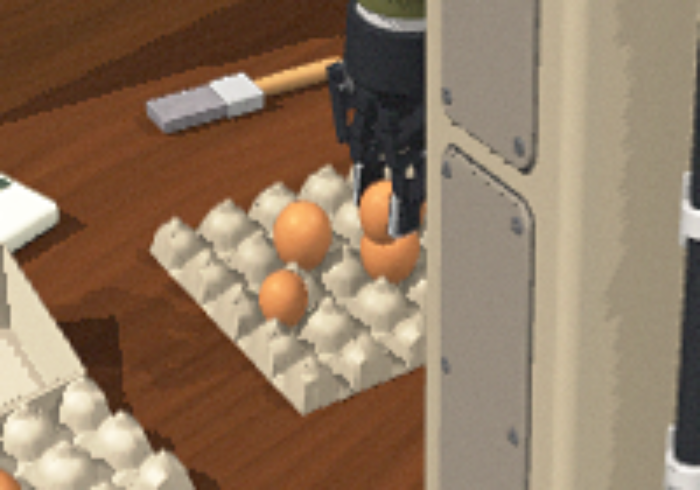

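The egg is held upright at about (378,210), above the tray's second column. I lower it.

>>> apply_moves(rows=[{"xyz":[-2,1,12],"turn":[0,0,0],"grip":0.3},{"xyz":[-2,1,30],"turn":[0,0,0],"grip":0.3},{"xyz":[-2,1,50],"turn":[0,0,0],"grip":0.3},{"xyz":[-2,1,68],"turn":[0,0,0],"grip":0.3},{"xyz":[-2,1,80],"turn":[0,0,0],"grip":0.3},{"xyz":[-2,1,87],"turn":[0,0,0],"grip":0.3},{"xyz":[-2,1,91],"turn":[0,0,0],"grip":0.3},{"xyz":[-2,1,94],"turn":[0,0,0],"grip":0.3},{"xyz":[-2,1,96],"turn":[0,0,0],"grip":0.3},{"xyz":[-2,1,97],"turn":[0,0,0],"grip":0.3},{"xyz":[-2,1,97],"turn":[0,0,0],"grip":0.3}])

```text
clock: 6.42
tcp_pos: [0.4842, -0.1517, 0.0243]
orientation: [0.001, 0.78, 0.626, 0.001]
wrist_force: [2.0, 1.8, 2.7]
finger_gap: 0.036
grip_force: 30.5
```

```bash
python3 -c "
from h import *
to(tc(-1,1),.022,AT)"
```

```text
tcp [ 0.4842 -0.1517  0.0243] gap 0.036 j6 1.33 clk 6.42 -> target [ 0.4828 -0.1518  0.022 ] xyz [-0.4 -1.4  2.3] turn [ 0.002 -0.001  0.   ]
```

>>> apply_moves(rows=[{"xyz":[0,-1,1],"turn":[0,0,0],"grip":0.3},{"xyz":[0,-1,1.5],"turn":[0,0,0],"grip":0.42},{"xyz":[0,-1,1.5],"turn":[0,0,0],"grip":0.46},{"xyz":[0,-1,1.5],"turn":[0,0,0],"grip":0.5},{"xyz":[0,-1,1.5],"turn":[0,0,0],"grip":0.6},{"xyz":[0,-1,1.5],"turn":[0,0,0],"grip":0.7},{"xyz":[0,-1,0],"turn":[0,0,0],"grip":0.8},{"xyz":[0,-1,-10],"turn":[0,0,0],"grip":0.8},{"xyz":[0,-1,-30],"turn":[0,0,0],"grip":0.8},{"xyz":[0,-1,-60],"turn":[0,0,0],"grip":1},{"xyz":[0,-1,-95],"turn":[0,0,0],"grip":1},{"xyz":[0,-1,-97],"turn":[0,0,0],"grip":1}])

```text
clock: 7.42
tcp_pos: [0.4854, -0.1533, 0.1269]
orientation: [0.004, 0.78, 0.626, 0.002]
wrist_force: [1.0, -0.1, 0.5]
finger_gap: 0.0852
grip_force: 0.0
```

```bash
python3 -c "
from h import *
to(tc(0,0),.12,AT)
c=imaging.read_camera('top');W=cloud(c);o,m=eggs(W,c['color'])
for e in o: print(np.round(np.array(e,float),4))
print(tc(-1,1))"
```

```text
tcp [ 0.4854 -0.1533  0.1269] gap 0.0852 j6 1.33 clk 7.42 -> target [ 0.5207 -0.2115  0.12  ] xyz [-49.1  47.    7.5] turn [ 0.009  0.003 -0.   ]
[ 1.950e+02  1.000e+00  6.890e-02  5.808e-01 -1.729e-01  4.140e-02]
[ 1.950e+02  0.000e+00  5.340e-02  5.425e-01 -1.130e-01  3.110e-02]
[2.860e+02 1.000e+00 6.870e-02 5.165e-01 2.455e-01 4.170e-02]
[2.950e+02 1.000e+00 6.860e-02 5.121e-01 1.955e-01 4.160e-02]
[ 0.48277482 -0.15182018]
```

>>> apply_moves(rows=[{"xyz":[-12,12,3],"turn":[0,0,0],"grip":1},{"xyz":[-30,29,6],"turn":[0,0,0],"grip":1},{"xyz":[-45,43,7],"turn":[0,0,0],"grip":1},{"xyz":[-49,47,7],"turn":[0,0,0],"grip":1},{"xyz":[-49,47,7],"turn":[0,0,0],"grip":1},{"xyz":[-49,47,7],"turn":[0,0,0],"grip":1}])

```text
clock: 7.97
tcp_pos: [0.5165, -0.2091, 0.1126]
orientation: [-0.001, 0.78, 0.625, -0.0]
wrist_force: [0.4, -0.2, 0.1]
finger_gap: 0.0859
grip_force: 0.0
```

```bash
python3 -c "
from h import *
to(tc(0,0),.021,AT)
c=imaging.read_camera('side');W=cloud(c);o,m=eggs(W,c['color'])
for e in o: print(np.round(np.array(e,float),4))
cv2.imwrite('pics/s4.png',cv2.resize(c['color'][100:240,200:400],None,fx=3.5,fy=3.5))"
```

```text
tcp [ 0.5165 -0.2091  0.1126] gap 0.0859 j6 1.26 clk 7.97 -> target [ 0.5207 -0.2115  0.021 ] xyz [-1.5  4.8 91.6] turn [-0.002 -0.001 -0.001]
[ 9.6300e+02  1.0000e+00  2.4140e-01  4.6710e-01 -1.1829e+00  2.3110e-01]
[ 2.750e+02  1.000e+00  6.930e-02  5.214e-01 -2.136e-01  4.480e-02]
[ 2.180e+02  1.000e+00  6.970e-02  5.799e-01 -1.740e-01  4.340e-02]
[ 1.500e+02  0.000e+00  5.430e-02  5.425e-01 -1.145e-01  3.260e-02]
[ 1.370e+02  0.000e+00  5.530e-02  4.827e-01 -1.506e-01  3.300e-02]
[6.800e+02 1.000e+00 6.930e-02 5.018e-01 2.239e-01 6.680e-02]
```

View pics/s4.png

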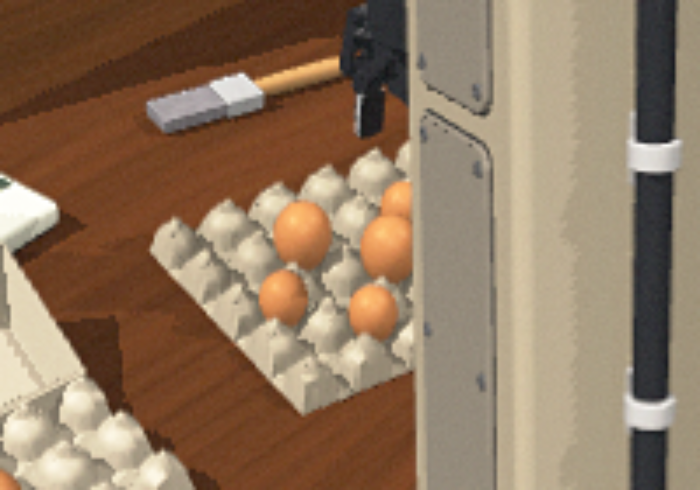

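The stray stands upright in its tray cell, at (373,312). Now large egg 2.

>>> apply_moves(rows=[{"xyz":[-2,5,15],"turn":[0,0,0],"grip":1},{"xyz":[-2,5,40],"turn":[0,0,0],"grip":1},{"xyz":[-2,5,65],"turn":[0,0,0],"grip":1},{"xyz":[-2,5,82],"turn":[0,0,0],"grip":1},{"xyz":[-2,5,91],"turn":[0,0,0],"grip":1},{"xyz":[-2,5,91],"turn":[0,0,0],"grip":0.9},{"xyz":[-2,5,91],"turn":[0,0,0],"grip":0.75},{"xyz":[-2,5,91],"turn":[0,0,0],"grip":0.6},{"xyz":[-2,5,91],"turn":[0,0,0],"grip":0.5},{"xyz":[-2,5,91],"turn":[0,0,0],"grip":0.4},{"xyz":[-2,5,91],"turn":[0,0,0],"grip":0.4},{"xyz":[-2,5,91],"turn":[0,0,0],"grip":0.4}])

```text
clock: 9.02
tcp_pos: [0.5219, -0.2128, 0.0239]
orientation: [0.001, 0.78, 0.626, 0.0]
wrist_force: [-3.1, 1.5, 6.3]
finger_gap: 0.0452
grip_force: 30.3
```

```bash
python3 -c "
from h import *
to(tc(0,0),.021,AT); to(cc(-2),.125,AC)"
```

```text
tcp [ 0.5219 -0.2128  0.0239] gap 0.0452 j6 1.26 clk 9.02 -> target [ 0.5207 -0.2115  0.021 ] xyz [ 1.  -1.4  2.9] turn [ 0.001  0.    -0.   ]
tcp [ 0.5219 -0.2128  0.0239] gap 0.0452 j6 1.26 clk 9.02 -> target [0.502  0.0953 0.125 ] xyz [ 296.3  -86.3 -101.3] turn [ 0.001  0.001 -0.124]
```

>>> apply_moves(rows=[{"xyz":[0,0,-3],"turn":[0,0,0],"grip":0.4},{"xyz":[0,0,-8],"turn":[0,0,0],"grip":0.4},{"xyz":[0,0,-16],"turn":[0,0,0],"grip":0.4},{"xyz":[0,0,-28],"turn":[0,0,0],"grip":0.4},{"xyz":[0,0,-44],"turn":[0,0,0],"grip":0.4},{"xyz":[0,0,-60],"turn":[0,0,0],"grip":0.4},{"xyz":[4,-1,-76],"turn":[0,0,0],"grip":0.4},{"xyz":[13,-4,-90],"turn":[0,0,0],"grip":0.4},{"xyz":[28,-8,-98],"turn":[0,0,-0.01],"grip":0.4},{"xyz":[47,-14,-101],"turn":[0,0,-0.02],"grip":0.4},{"xyz":[68,-20,-101],"turn":[0,0,-0.03],"grip":0.4},{"xyz":[90,-26,-101],"turn":[0,0,-0.04],"grip":0.4}])

```text
clock: 10.02
tcp_pos: [0.516, -0.118, 0.1241]
orientation: [0.0, 0.767, 0.641, 0.0]
wrist_force: [0.4, 0.3, -0.4]
finger_gap: 0.0453
grip_force: 30.8
```

```bash
python3 -c "
from h import *
to(cc(-2),.125,AC)"
```

```text
tcp [ 0.516  -0.118   0.1241] gap 0.0453 j6 1.37 clk 10.02 -> target [0.502  0.0953 0.125 ] xyz [207.4 -51.7  -1. ] turn [ 0.001  0.    -0.084]
```

>>> apply_moves(rows=[{"xyz":[22,-5,0],"turn":[0,0,-0.01],"grip":0.4},{"xyz":[45,-11,0],"turn":[0,0,-0.02],"grip":0.4},{"xyz":[69,-17,0],"turn":[0,0,-0.03],"grip":0.4},{"xyz":[93,-23,0],"turn":[0,0,-0.04],"grip":0.4},{"xyz":[117,-29,0],"turn":[0,0,-0.05],"grip":0.4},{"xyz":[141,-35,0],"turn":[0,0,-0.06],"grip":0.4},{"xyz":[164,-41,0],"turn":[0,0,-0.07],"grip":0.4},{"xyz":[184,-46,0],"turn":[0,0,-0.08],"grip":0.4},{"xyz":[200,-50,0],"turn":[0,0,-0.085],"grip":0.4},{"xyz":[207,-52,0],"turn":[0,0,-0.085],"grip":0.4},{"xyz":[208,-52,0],"turn":[0,0,-0.085],"grip":0.4},{"xyz":[208,-52,0],"turn":[0,0,-0.085],"grip":0.4}])

```text
clock: 11.02
tcp_pos: [0.5017, 0.095, 0.1234]
orientation: [0.0, 0.739, 0.674, -0.0]
wrist_force: [0.4, 0.1, -0.2]
finger_gap: 0.0455
grip_force: 30.8
```

```bash
python3 -c "
from h import *
to(cc(-2),.023,AC)"
```

```text
tcp [0.5017 0.095  0.1234] gap 0.0455 j6 1.69 clk 11.02 -> target [0.502  0.0953 0.023 ] xyz [  0.3   0.2 100.4] turn [0.    0.    0.002]
```

>>> apply_moves(rows=[{"xyz":[0,0,10],"turn":[0,0,0],"grip":0.4},{"xyz":[0,0,28],"turn":[0,0,0],"grip":0.4},{"xyz":[0,0,48],"turn":[0,0,0],"grip":0.4},{"xyz":[0,0,66],"turn":[0,0,0],"grip":0.4},{"xyz":[0,0,79],"turn":[0,0,0],"grip":0.4},{"xyz":[0,0,87],"turn":[0,0,0],"grip":0.4},{"xyz":[0,0,92],"turn":[0,0,0],"grip":0.4},{"xyz":[0,0,95],"turn":[0,0,0],"grip":0.4},{"xyz":[0,0,97],"turn":[0,0,0],"grip":0.4},{"xyz":[0,0,98.5],"turn":[0,0,0],"grip":0.4},{"xyz":[0,0,99],"turn":[0,0,0],"grip":0.4},{"xyz":[0,0,99],"turn":[0,0,0],"grip":0.4}])

```text
clock: 12.02
tcp_pos: [0.5032, 0.0943, 0.0253]
orientation: [0.001, 0.74, 0.673, 0.001]
wrist_force: [0.7, -3.4, 3.7]
finger_gap: 0.0456
grip_force: 31.2
```

```bash
python3 -c "
from h import *
to(cc(-2),.023,AC)"
```

```text
tcp [0.5032 0.0943 0.0253] gap 0.0456 j6 1.69 clk 12.02 -> target [0.502  0.0953 0.023 ] xyz [ 0.9 -1.3  2.3] turn [0.003 0.001 0.   ]
```

Contact. A little lower, then release and rise.

>>> apply_moves(rows=[{"xyz":[0,-1,1],"turn":[0,0,0],"grip":0.4},{"xyz":[0,-1,1.5],"turn":[0,0,0],"grip":0.52},{"xyz":[0,-1,1.5],"turn":[0,0,0],"grip":0.57},{"xyz":[0,-1,1.5],"turn":[0,0,0],"grip":0.62},{"xyz":[0,-1,1.5],"turn":[0,0,0],"grip":0.7},{"xyz":[0,-1,1.5],"turn":[0,0,0],"grip":0.8},{"xyz":[0,-1,0],"turn":[0,0,0],"grip":0.9},{"xyz":[0,-1,-10],"turn":[0,0,0],"grip":0.9},{"xyz":[0,-1,-30],"turn":[0,0,0],"grip":0.9},{"xyz":[0,-1,-60],"turn":[0,0,0],"grip":1},{"xyz":[0,-1,-95],"turn":[0,0,0],"grip":1},{"xyz":[0,-1,-97],"turn":[0,0,0],"grip":1}])

```text
clock: 13.02
tcp_pos: [0.5045, 0.0951, 0.1278]
orientation: [0.003, 0.739, 0.673, 0.004]
wrist_force: [0.3, 0.6, 1.1]
finger_gap: 0.0856
grip_force: 0.0
```

```bash
python3 -c "
from h import *
to(tc(1,1),.12,AT)
c=imaging.read_camera('side');cv2.imwrite('pics/s5.png',cv2.resize(c['color'][160:320,80:300],None,fx=3,fy=3))"
```

```text
tcp [0.5045 0.0951 0.1278] gap 0.0856 j6 1.69 clk 13.02 -> target [ 0.5804 -0.1736  0.12  ] xyz [-260.4  100.7    8.5] turn [ 0.009 -0.002  0.125]
```

View pics/s5.png

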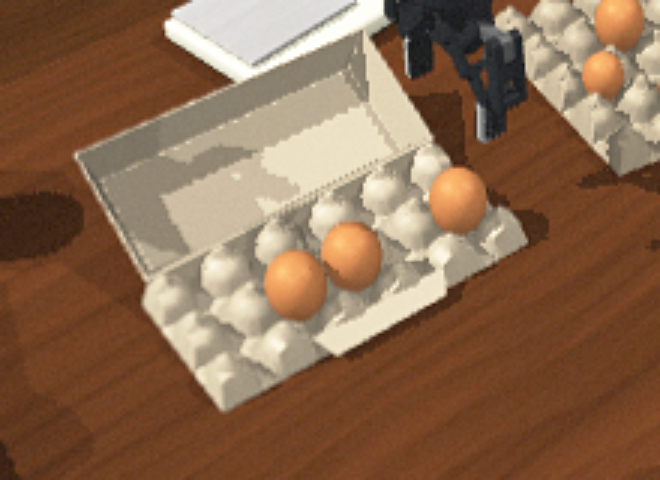

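The large egg stands upright at (458,200). Next is large egg 1.

>>> apply_moves(rows=[{"xyz":[-12,5,1],"turn":[0,0,0.01],"grip":1},{"xyz":[-35,14,2],"turn":[0,0,0.02],"grip":1},{"xyz":[-65,25,3],"turn":[0,0,0.03],"grip":1},{"xyz":[-97,38,4],"turn":[0,0,0.05],"grip":1},{"xyz":[-129,50,5],"turn":[0,0,0.06],"grip":1},{"xyz":[-161,62,6],"turn":[0,0,0.08],"grip":1},{"xyz":[-193,75,7],"turn":[0,0,0.1],"grip":1},{"xyz":[-222,86,8],"turn":[0,0,0.11],"grip":1},{"xyz":[-247,95,8],"turn":[0,0,0.125],"grip":1},{"xyz":[-260,100,8],"turn":[0,0,0.125],"grip":1},{"xyz":[-260,100,8],"turn":[0,0,0.125],"grip":1},{"xyz":[-260,100,8],"turn":[0,0,0.125],"grip":1}])

```text
clock: 14.07
tcp_pos: [0.575, -0.1737, 0.1121]
orientation: [-0.001, 0.781, 0.625, -0.0]
wrist_force: [-0.0, 0.5, -0.1]
finger_gap: 0.0854
grip_force: 0.0
```

```bash
python3 -c "
from h import *
to(tc(1,1),.021,AT)"
```

```text
tcp [ 0.575  -0.1737  0.1121] gap 0.0854 j6 1.36 clk 14.07 -> target [ 0.5804 -0.1736  0.021 ] xyz [ 1.2  5.4 91.1] turn [-0.002 -0.001 -0.002]
```

>>> apply_moves(rows=[{"xyz":[1,5,15],"turn":[0,0,0],"grip":1},{"xyz":[1,5,40],"turn":[0,0,0],"grip":1},{"xyz":[1,5,65],"turn":[0,0,0],"grip":1},{"xyz":[1,5,82],"turn":[0,0,0],"grip":1},{"xyz":[1,5,91],"turn":[0,0,0],"grip":1},{"xyz":[1,5,91],"turn":[0,0,0],"grip":0.9},{"xyz":[1,5,91],"turn":[0,0,0],"grip":0.75},{"xyz":[1,5,91],"turn":[0,0,0],"grip":0.6},{"xyz":[1,5,91],"turn":[0,0,0],"grip":0.5},{"xyz":[1,5,91],"turn":[0,0,0],"grip":0.4},{"xyz":[1,5,91],"turn":[0,0,0],"grip":0.4},{"xyz":[1,5,91],"turn":[0,0,0],"grip":0.4}])

```text
clock: 15.07
tcp_pos: [0.5819, -0.1736, 0.024]
orientation: [0.001, 0.78, 0.626, 0.001]
wrist_force: [-1.7, 2.1, 5.9]
finger_gap: 0.0453
grip_force: 30.5
```

```bash
python3 -c "
from h import *
to(tc(1,1),.021,AT); to(cc(-1),.125,AC)"
```

```text
tcp [ 0.5819 -0.1736  0.024 ] gap 0.0453 j6 1.37 clk 15.07 -> target [ 0.5804 -0.1736  0.021 ] xyz [-0.3 -1.5  3. ] turn [ 0.002 -0.    -0.   ]
tcp [ 0.5819 -0.1736  0.024 ] gap 0.0453 j6 1.37 clk 15.07 -> target [0.5067 0.145  0.125 ] xyz [ 294.7 -142.3 -101.3] turn [ 0.002  0.    -0.124]
```

>>> apply_moves(rows=[{"xyz":[0,0,-3],"turn":[0,0,0],"grip":0.4},{"xyz":[0,0,-8],"turn":[0,0,0],"grip":0.4},{"xyz":[0,0,-16],"turn":[0,0,0],"grip":0.4},{"xyz":[0,0,-28],"turn":[0,0,0],"grip":0.4},{"xyz":[0,0,-44],"turn":[0,0,0],"grip":0.4},{"xyz":[0,0,-60],"turn":[0,0,0],"grip":0.4},{"xyz":[4,-2,-76],"turn":[0,0,0],"grip":0.4},{"xyz":[13,-6,-90],"turn":[0,0,0],"grip":0.4},{"xyz":[28,-14,-98],"turn":[0,0,-0.01],"grip":0.4},{"xyz":[47,-23,-101],"turn":[0,0,-0.02],"grip":0.4},{"xyz":[68,-33,-101],"turn":[0,0,-0.03],"grip":0.4},{"xyz":[90,-43,-101],"turn":[0,0,-0.04],"grip":0.4}])

```text
clock: 16.07
tcp_pos: [0.5581, -0.0751, 0.1239]
orientation: [0.0, 0.767, 0.641, 0.0]
wrist_force: [-0.6, -0.2, -0.6]
finger_gap: 0.0453
grip_force: 30.8
```

```bash
python3 -c "
from h import *
to(cc(-1),.125,AC)"
```

```text
tcp [ 0.5581 -0.0751  0.1239] gap 0.0453 j6 1.47 clk 16.07 -> target [0.5067 0.145  0.125 ] xyz [207.5 -89.7  -1.2] turn [ 0.001  0.    -0.084]
```

>>> apply_moves(rows=[{"xyz":[22,-10,0],"turn":[0,0,-0.01],"grip":0.4},{"xyz":[45,-19,0],"turn":[0,0,-0.02],"grip":0.4},{"xyz":[69,-30,0],"turn":[0,0,-0.03],"grip":0.4},{"xyz":[93,-40,0],"turn":[0,0,-0.04],"grip":0.4},{"xyz":[117,-51,0],"turn":[0,0,-0.05],"grip":0.4},{"xyz":[141,-61,0],"turn":[0,0,-0.06],"grip":0.4},{"xyz":[164,-71,0],"turn":[0,0,-0.07],"grip":0.4},{"xyz":[184,-80,0],"turn":[0,0,-0.08],"grip":0.4},{"xyz":[200,-87,0],"turn":[0,0,-0.085],"grip":0.4},{"xyz":[207,-90,0],"turn":[0,0,-0.085],"grip":0.4},{"xyz":[208,-90,0],"turn":[0,0,-0.085],"grip":0.4},{"xyz":[208,-90,0],"turn":[0,0,-0.085],"grip":0.4}])

```text
clock: 17.07
tcp_pos: [0.5069, 0.1446, 0.1234]
orientation: [0.0, 0.739, 0.674, -0.0]
wrist_force: [0.9, -0.5, -1.2]
finger_gap: 0.0451
grip_force: 30.8
```

```bash
python3 -c "
from h import *
to(cc(-1),.023,AC)"
```

```text
tcp [0.5069 0.1446 0.1234] gap 0.0451 j6 1.79 clk 17.07 -> target [0.5067 0.145  0.023 ] xyz [  0.4  -0.2 100.4] turn [0.    0.    0.002]
```

>>> apply_moves(rows=[{"xyz":[0,0,10],"turn":[0,0,0],"grip":0.4},{"xyz":[0,0,28],"turn":[0,0,0],"grip":0.4},{"xyz":[0,0,48],"turn":[0,0,0],"grip":0.4},{"xyz":[0,0,66],"turn":[0,0,0],"grip":0.4},{"xyz":[0,0,79],"turn":[0,0,0],"grip":0.4},{"xyz":[0,0,87],"turn":[0,0,0],"grip":0.4},{"xyz":[0,0,92],"turn":[0,0,0],"grip":0.4},{"xyz":[0,0,95],"turn":[0,0,0],"grip":0.4},{"xyz":[0,0,97],"turn":[0,0,0],"grip":0.4},{"xyz":[0,0,98.5],"turn":[0,0,0],"grip":0.4},{"xyz":[0,0,99],"turn":[0,0,0],"grip":0.4},{"xyz":[0,0,99],"turn":[0,0,0],"grip":0.4}])

```text
clock: 18.07
tcp_pos: [0.5081, 0.1445, 0.025]
orientation: [0.001, 0.74, 0.673, 0.001]
wrist_force: [1.6, -0.7, -0.4]
finger_gap: 0.0451
grip_force: 30.9
```

```bash
python3 -c "
from h import *
to(cc(-1),.023,AC)"
```

```text
tcp [0.5081 0.1445 0.025 ] gap 0.0451 j6 1.79 clk 18.07 -> target [0.5067 0.145  0.023 ] xyz [ 0.4 -1.4  2. ] turn [ 0.002 -0.     0.001]
```

Not quite in contact yet; go 2 mm lower before letting go.

>>> apply_moves(rows=[{"xyz":[0,-1,1],"turn":[0,0,0],"grip":0.4},{"xyz":[0,-1,2],"turn":[0,0,0],"grip":0.4},{"xyz":[0,-1,2.5],"turn":[0,0,0],"grip":0.4},{"xyz":[0,-1,2.5],"turn":[0,0,0],"grip":0.4}])

```text
clock: 18.4
tcp_pos: [0.5085, 0.1448, 0.024]
orientation: [0.002, 0.739, 0.673, 0.002]
wrist_force: [0.7, -0.2, 9.6]
finger_gap: 0.0452
grip_force: 31.6
```

>>> apply_moves(rows=[{"xyz":[0,0,0],"turn":[0,0,0],"grip":0.52},{"xyz":[0,0,0],"turn":[0,0,0],"grip":0.57},{"xyz":[0,0,0],"turn":[0,0,0],"grip":0.62},{"xyz":[0,0,0],"turn":[0,0,0],"grip":0.7},{"xyz":[0,0,0],"turn":[0,0,0],"grip":0.8},{"xyz":[0,0,-1],"turn":[0,0,0],"grip":0.9},{"xyz":[0,0,-12],"turn":[0,0,0],"grip":0.9},{"xyz":[0,0,-32],"turn":[0,0,0],"grip":0.9},{"xyz":[0,0,-62],"turn":[0,0,0],"grip":1},{"xyz":[0,0,-95],"turn":[0,0,0],"grip":1},{"xyz":[0,0,-99],"turn":[0,0,0],"grip":1}])

```text
clock: 19.32
tcp_pos: [0.509, 0.1449, 0.126]
orientation: [0.002, 0.74, 0.673, 0.003]
wrist_force: [0.7, -0.1, 0.7]
finger_gap: 0.0855
grip_force: 0.0
```

```bash
python3 -c "
from h import *
to(tc(0,-2),.12,AT)
c=imaging.read_camera('side');cv2.imwrite('pics/s6.png',cv2.resize(c['color'][160:320,80:300],None,fx=3,fy=3))"
```

```text
tcp [0.509  0.1449 0.126 ] gap 0.0855 j6 1.79 clk 19.32 -> target [ 0.4989 -0.3091  0.12  ] xyz [-453.    32.5    5.5] turn [ 0.007 -0.002  0.125]
```

View pics/s6.png

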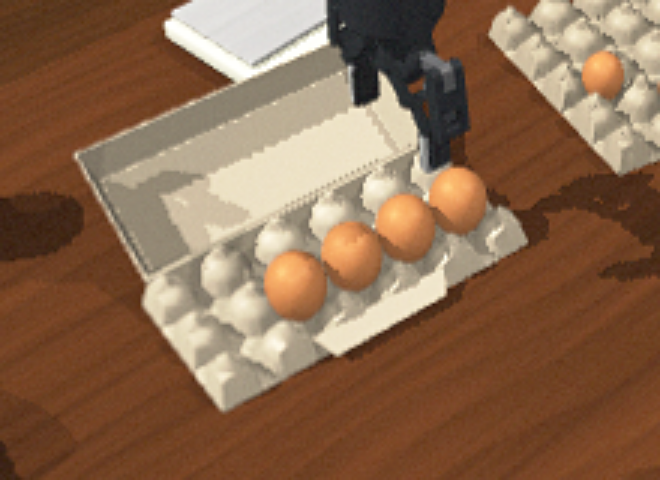

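Four large eggs now stand upright in a row; the new one is at (405,228). Last is large egg 3.

>>> apply_moves(rows=[{"xyz":[-15,1,0],"turn":[0,0,0],"grip":1},{"xyz":[-45,3,1],"turn":[0,0,0.01],"grip":1},{"xyz":[-83,6,1],"turn":[0,0,0.02],"grip":1},{"xyz":[-122,9,2],"turn":[0,0,0.03],"grip":1},{"xyz":[-161,12,2],"turn":[0,0,0.04],"grip":1},{"xyz":[-200,14,3],"turn":[0,0,0.06],"grip":1},{"xyz":[-239,17,3],"turn":[0,0,0.07],"grip":1},{"xyz":[-278,20,4],"turn":[0,0,0.08],"grip":1},{"xyz":[-317,23,4],"turn":[0,0,0.09],"grip":1},{"xyz":[-355,25,5],"turn":[0,0,0.1],"grip":1},{"xyz":[-390,28,5],"turn":[0,0,0.11],"grip":1},{"xyz":[-420,30,5],"turn":[0,0,0.125],"grip":1}])

```text
clock: 20.37
tcp_pos: [0.4955, -0.2787, 0.1143]
orientation: [-0.001, 0.781, 0.625, -0.0]
wrist_force: [0.6, -0.3, 0.4]
finger_gap: 0.0853
grip_force: 0.0
```

```bash
python3 -c "
from h import *
to(tc(0,-2),.021,AT)"
```

```text
tcp [ 0.4955 -0.2787  0.1143] gap 0.0853 j6 1.14 clk 20.37 -> target [ 0.4989 -0.3091  0.021 ] xyz [-29.   10.2  93.2] turn [-0.002 -0.    -0.002]
```

>>> apply_moves(rows=[{"xyz":[-18,6,0],"turn":[0,0,0],"grip":1},{"xyz":[-28,10,0],"turn":[0,0,0],"grip":1},{"xyz":[-28,10,0],"turn":[0,0,0],"grip":1},{"xyz":[-28,10,0],"turn":[0,0,0],"grip":1}])

```text
clock: 20.7
tcp_pos: [0.4997, -0.3053, 0.1147]
orientation: [-0.001, 0.78, 0.625, -0.0]
wrist_force: [-0.5, 1.1, -0.2]
finger_gap: 0.0852
grip_force: 0.0
```

```bash
python3 -c "
from h import *
to(tc(0,-2),.021,AT)"
```

```text
tcp [ 0.4997 -0.3053  0.1147] gap 0.0852 j6 1.1 clk 20.7 -> target [ 0.4989 -0.3091  0.021 ] xyz [-4.1  0.3 93.7] turn [-0.002 -0.001 -0.001]
```

>>> apply_moves(rows=[{"xyz":[-3,0,15],"turn":[0,0,0],"grip":1},{"xyz":[-4,0,40],"turn":[0,0,0],"grip":1},{"xyz":[-4,0,65],"turn":[0,0,0],"grip":1},{"xyz":[-4,0,84],"turn":[0,0,0],"grip":1},{"xyz":[-4,0,93],"turn":[0,0,0],"grip":1},{"xyz":[-4,0,93],"turn":[0,0,0],"grip":0.9},{"xyz":[-4,0,93],"turn":[0,0,0],"grip":0.75},{"xyz":[-4,0,93],"turn":[0,0,0],"grip":0.6},{"xyz":[-4,0,93],"turn":[0,0,0],"grip":0.5},{"xyz":[-4,0,93],"turn":[0,0,0],"grip":0.4},{"xyz":[-4,0,93],"turn":[0,0,0],"grip":0.4},{"xyz":[-4,0,93],"turn":[0,0,0],"grip":0.4}])

```text
clock: 21.7
tcp_pos: [0.5, -0.3102, 0.0246]
orientation: [0.001, 0.78, 0.626, 0.0]
wrist_force: [-2.5, 2.2, 6.6]
finger_gap: 0.0453
grip_force: 30.4
```

```bash
python3 -c "
from h import *
to(tc(0,-2),.021,AT); to(cc(2),.125,AC)"
```

```text
tcp [ 0.5    -0.3102  0.0246] gap 0.0453 j6 1.1 clk 21.7 -> target [ 0.4989 -0.3091  0.021 ] xyz [ 0.8 -1.2  3.6] turn [ 0.002  0.001 -0.   ]
tcp [ 0.5    -0.3102  0.0246] gap 0.0453 j6 1.1 clk 21.7 -> target [0.521  0.2943 0.125 ] xyz [ 594.6 -110.6 -101. ] turn [ 0.002  0.001 -0.124]
```

>>> apply_moves(rows=[{"xyz":[0,0,-3],"turn":[0,0,0],"grip":0.4},{"xyz":[0,0,-8],"turn":[0,0,0],"grip":0.4},{"xyz":[0,0,-16],"turn":[0,0,0],"grip":0.4},{"xyz":[0,0,-28],"turn":[0,0,0],"grip":0.4},{"xyz":[0,0,-44],"turn":[0,0,0],"grip":0.4},{"xyz":[0,0,-60],"turn":[0,0,0],"grip":0.4},{"xyz":[4,-1,-76],"turn":[0,0,0],"grip":0.4},{"xyz":[13,-3,-90],"turn":[0,0,0],"grip":0.4},{"xyz":[28,-6,-98],"turn":[0,0,0],"grip":0.4},{"xyz":[47,-9,-101],"turn":[0,0,-0.01],"grip":0.4},{"xyz":[68,-13,-101],"turn":[0,0,-0.015],"grip":0.4},{"xyz":[90,-17,-101],"turn":[0,0,-0.02],"grip":0.4}])

```text
clock: 22.7
tcp_pos: [0.5024, -0.2173, 0.1245]
orientation: [0.0, 0.774, 0.633, 0.0]
wrist_force: [0.8, 0.2, -1.3]
finger_gap: 0.0454
grip_force: 30.8
```

>>> apply_moves(rows=[{"xyz":[22,-4,0],"turn":[0,0,0],"grip":0.4},{"xyz":[45,-8,0],"turn":[0,0,-0.01],"grip":0.4},{"xyz":[69,-13,0],"turn":[0,0,-0.01],"grip":0.4},{"xyz":[94,-17,0],"turn":[0,0,-0.02],"grip":0.4},{"xyz":[119,-22,0],"turn":[0,0,-0.02],"grip":0.4},{"xyz":[144,-26,0],"turn":[0,0,-0.03],"grip":0.4},{"xyz":[169,-31,0],"turn":[0,0,-0.03],"grip":0.4},{"xyz":[194,-36,0],"turn":[0,0,-0.04],"grip":0.4},{"xyz":[219,-40,0],"turn":[0,0,-0.04],"grip":0.4},{"xyz":[244,-45,0],"turn":[0,0,-0.05],"grip":0.4},{"xyz":[269,-49,0],"turn":[0,0,-0.05],"grip":0.4},{"xyz":[294,-54,0],"turn":[0,0,-0.06],"grip":0.4}])

```text
clock: 23.7
tcp_pos: [0.507, 0.0823, 0.1241]
orientation: [0.0, 0.754, 0.656, 0.0]
wrist_force: [-0.6, -0.2, -0.9]
finger_gap: 0.0453
grip_force: 30.8
```

```bash
python3 -c "
from h import *
to(cc(2),.125,AC)"
```

```text
tcp [0.507  0.0823 0.1241] gap 0.0453 j6 1.71 clk 23.7 -> target [0.521  0.2943 0.125 ] xyz [211.9 -15.4  -0.9] turn [ 0.    -0.    -0.044]
```

>>> apply_moves(rows=[{"xyz":[23,-2,0],"turn":[0,0,0],"grip":0.4},{"xyz":[47,-3,0],"turn":[0,0,-0.01],"grip":0.4},{"xyz":[71,-5,0],"turn":[0,0,-0.01],"grip":0.4},{"xyz":[95,-7,0],"turn":[0,0,-0.02],"grip":0.4},{"xyz":[119,-9,0],"turn":[0,0,-0.02],"grip":0.4},{"xyz":[143,-10,0],"turn":[0,0,-0.03],"grip":0.4},{"xyz":[166,-12,0],"turn":[0,0,-0.04],"grip":0.4},{"xyz":[187,-14,0],"turn":[0,0,-0.044],"grip":0.4},{"xyz":[204,-15,0],"turn":[0,0,-0.044],"grip":0.4},{"xyz":[212,-15,0],"turn":[0,0,-0.044],"grip":0.4},{"xyz":[213,-15,0],"turn":[0,0,-0.044],"grip":0.4},{"xyz":[213,-15,0],"turn":[0,0,-0.044],"grip":0.4}])

```text
clock: 24.7
tcp_pos: [0.5217, 0.2937, 0.1237]
orientation: [0.0, 0.74, 0.673, -0.0]
wrist_force: [0.2, -0.2, -1.3]
finger_gap: 0.0455
grip_force: 30.8
```

```bash
python3 -c "
from h import *
to(cc(2),.023,AC)"
```

```text
tcp [0.5217 0.2937 0.1237] gap 0.0455 j6 2.04 clk 24.7 -> target [0.521  0.2943 0.023 ] xyz [  0.7  -0.7 100.7] turn [-0.     0.001  0.001]
```

>>> apply_moves(rows=[{"xyz":[0,0,10],"turn":[0,0,0],"grip":0.4},{"xyz":[0,0,28],"turn":[0,0,0],"grip":0.4},{"xyz":[0,-1,48],"turn":[0,0,0],"grip":0.4},{"xyz":[0,-1,66],"turn":[0,0,0],"grip":0.4},{"xyz":[0,-1,79],"turn":[0,0,0],"grip":0.4},{"xyz":[0,-1,87],"turn":[0,0,0],"grip":0.4},{"xyz":[0,-1,92],"turn":[0,0,0],"grip":0.4},{"xyz":[0,-1,95],"turn":[0,0,0],"grip":0.4},{"xyz":[0,-1,97],"turn":[0,0,0],"grip":0.4},{"xyz":[0,-1,98.5],"turn":[0,0,0],"grip":0.4},{"xyz":[0,-1,100],"turn":[0,0,0],"grip":0.4},{"xyz":[0,-1,100],"turn":[0,0,0],"grip":0.4}])

```text
clock: 25.7
tcp_pos: [0.5224, 0.2934, 0.0252]
orientation: [0.001, 0.74, 0.673, 0.001]
wrist_force: [-0.3, -2.9, 4.3]
finger_gap: 0.045
grip_force: 31.2
```

```bash
python3 -c "
from h import *
to(cc(2),.023,AC)"
```

```text
tcp [0.5224 0.2934 0.0252] gap 0.045 j6 2.04 clk 25.7 -> target [0.521  0.2943 0.023 ] xyz [ 0.8 -1.5  2.2] turn [ 0.003  0.    -0.001]
```

>>> apply_moves(rows=[{"xyz":[0,0,1],"turn":[0,0,0],"grip":0.4},{"xyz":[0,0,1.5],"turn":[0,0,0],"grip":0.52},{"xyz":[0,0,1.5],"turn":[0,0,0],"grip":0.57},{"xyz":[0,0,1.5],"turn":[0,0,0],"grip":0.62},{"xyz":[0,0,1.5],"turn":[0,0,0],"grip":0.7},{"xyz":[0,0,1.5],"turn":[0,0,0],"grip":0.8},{"xyz":[0,0,0],"turn":[0,0,0],"grip":0.9},{"xyz":[0,0,-10],"turn":[0,0,0],"grip":0.9},{"xyz":[0,0,-30],"turn":[0,0,0],"grip":0.9},{"xyz":[0,0,-60],"turn":[0,0,0],"grip":1},{"xyz":[0,0,-95],"turn":[0,0,0],"grip":1},{"xyz":[0,0,-110],"turn":[0,0,0],"grip":1}])

```text
clock: 26.7
tcp_pos: [0.5229, 0.2944, 0.1389]
orientation: [0.001, 0.74, 0.673, 0.003]
wrist_force: [0.5, -0.1, 0.6]
finger_gap: 0.0855
grip_force: 0.0
```

>>> apply_moves(rows=[{"xyz":[0,10,-20],"turn":[0,0,0],"grip":1},{"xyz":[-30,20,-40],"turn":[0,0,0],"grip":1},{"xyz":[-65,20,-50],"turn":[0,0,0],"grip":1},{"xyz":[-100,20,-60],"turn":[0,0,0],"grip":1},{"xyz":[-135,20,-60],"turn":[0,0,0],"grip":1},{"xyz":[-170,20,-60],"turn":[0,0,0],"grip":1},{"xyz":[-205,20,-60],"turn":[0,0,0],"grip":1},{"xyz":[-235,20,-60],"turn":[0,0,0],"grip":1},{"xyz":[-260,20,-60],"turn":[0,0,0],"grip":1},{"xyz":[-270,20,-60],"turn":[0,0,0],"grip":1},{"xyz":[-270,20,-60],"turn":[0,0,0],"grip":1},{"xyz":[-270,20,-60],"turn":[0,0,0],"grip":1}])

```text
clock: 27.7
tcp_pos: [0.5157, 0.0231, 0.1943]
orientation: [0.0, 0.74, 0.672, 0.0]
wrist_force: [0.2, -0.1, 0.1]
finger_gap: 0.0854
grip_force: 0.0
```

```bash
python3 -c "
from h import *
for n in('top','side'):
  c=imaging.read_camera(n);W=cloud(c);o,m=eggs(W,c['color']);print(n)
  for e in o: print(np.round(np.array(e,float),4))
  cv2.imwrite('pics/f%s.png'%n,c['color'])
print([cc(j).round(4) for j in(-2,-1,0,1,2)])"
```

```text
top
[ 1.970e+02  0.000e+00  5.310e-02  5.588e-01 -2.707e-01  3.090e-02]
[ 1.900e+02  0.000e+00  5.350e-02  5.427e-01 -1.132e-01  3.130e-02]
[1.850e+02 1.000e+00 7.110e-02 5.210e-01 2.942e-01 4.210e-02]
[ 1.790e+02  0.000e+00  5.430e-02  4.832e-01 -1.493e-01  3.140e-02]
side
[ 9.2600e+02  1.0000e+00  2.4650e-01  4.6820e-01 -1.1822e+00  2.3670e-01]
[ 1.150e+02  0.000e+00  5.460e-02  5.579e-01 -2.712e-01  3.260e-02]
[ 1.370e+02  0.000e+00  5.460e-02  5.418e-01 -1.144e-01  3.290e-02]
[ 1.490e+02  0.000e+00  5.490e-02  4.829e-01 -1.510e-01  3.310e-02]
[1.692e+03 1.000e+00 6.920e-02 5.028e-01 2.146e-01 6.130e-02]
[array([0.502 , 0.0953]), array([0.5067, 0.145 ]), array([0.5115, 0.1948]), array([0.5163, 0.2446]), array([0.521 , 0.2943])]
```

View pics/fside.png

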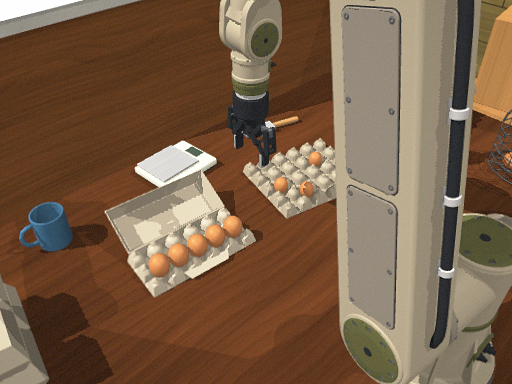

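View pics/ftop.png

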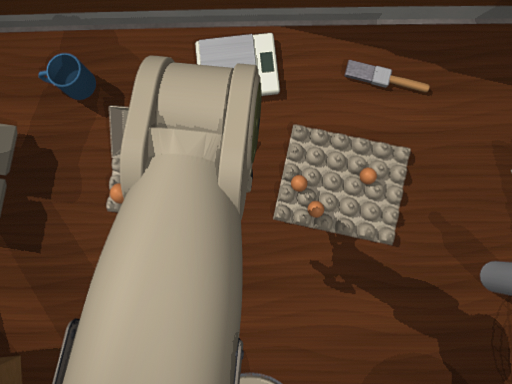

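The side view shows five large eggs upright in the carton's front row, from (159,265) to (233,226). The top view shows three pullet eggs seated in the tray at (299,184), (368,175) and (316,209), and the gripper is clear of everything.

```bash
python3 -c "
from h import *
print(ticket.hand_in())"
```

```text
the job is handed in; nothing more can be done
None
```

The job is handed in at about 28 s of the 96 s: in the last pictures the carton's front row held five large eggs and the tray held all three pullet eggs, all upright, with the gripper clear; the hand-in returned no verdict.

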